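# Open the worn combination lock of the steel tool box by feel

## Task

Unlock the blue steel box: set its left dial to 4 and its right dial to 3 (the numbers are groups of white dots), then draw the red bolt handle along its slot all the way to the green dot. The lock is worn, so each dial catches somewhere near its number, not exactly on it: approach it slowly, turn until you feel the resistance rise, and stop there. Force neither a dial past its catch nor the bolt while it is blocked, leave the other things on the bench where they are, and let go at the end.

Things in the scene. Friction and masses are not known exactly. Their poses are not given: they have to be found in the camera images.
- lock_box: blue steel box fixed to the worktop, 142 (x) x 232 (y) x 50 high, origin under its centre; x to its back (away from the robot at yaw 0), y to its left. On top: dials with their axes at x 12, y 60 (left) and x 12, y -60 (right); a red bolt handle between them in a slot along x at y 0, the slot's front end marked by a green dot.
- dial_left (a joint): Left dial's angle, rad, clockwise from above: 0 at number 1, +0.9 per number, stops at -0.45 and 4.95; friction 0.04 N m. Code 4 is 2.7, but the hidden gate lies anywhere within 0.4 either side of it. Turned slowly (< 1 rad/s) to the gate (window +-0.08), a feeler drops in and holds the wheel; turned on, the dial meets a springy 3 N m per rad. Let go, it springs back and the feeler stays in.
- dial_right (a joint): Right dial's angle, rad, clockwise from above: 0 at number 1, +0.9 per number, stops at -0.45 and 4.95; friction 0.04 N m. Code 3 is 1.8, but the hidden gate lies anywhere within 0.4 either side of it. Turned slowly (< 1 rad/s) to the gate (window +-0.08), a feeler drops in and holds the wheel; turned on, the dial meets a springy 3 N m per rad. Let go, it springs back and the feeler stays in.
- left_knob: left knob: aluminium grip bar 46 long, 12 thick, upright sides, its top 36 above this origin, on a flat skirt 44 across whose top is 3.5 above it; a red pointer marks one end. Origin on the dial's axis, 52 above the worktop; z up. It turns with the dial; the pointer (along the bar) lies 2.25 rad counter-clockwise from its x axis. Carries the hidden wheel, 26 in radius.
- right_knob: the right dial's knob, the same as the left one.
- left_grip (a point): point on the left dial's axis at the height to grip its bar, 76.5 above the worktop (bar top 88, skirt top 55.5). Round it on a black disc 94 across: six groups of 1 to 6 white dots like dice, clockwise; number n stands 2.25 - 0.9 (n - 1) rad counter-clockwise from the box's x axis, and so does the pointer when set to n.
- right_grip (a point): the same for the right dial; same numbers and directions.
- bolt (a joint): travel of the bolt, m: 0 locked, 0.018 fully drawn (open), towards the front of the box (its -x). Friction 2 N when free. Each wheel whose gate is not in line resists it: 3 N plus 0.6 N per mm of travel and a dead stop at 12 mm; the bolt then springs back when released.
- bolt_handle: the bolt's red upright post, 14 x 14, its top 34 above this origin, on a foot 18 x 18 that ends 5 above it; origin at the box's top (50 above the worktop), axes as the box. It stands at x -30, y 0 of the box when locked, x -48 when drawn. It carries the two sprung feelers inside the box that press on the wheels.
- bolt_grip (a point): point on the axis of the bolt's handle at the height to grip it, 72 above the worktop (its top is at 84).
- oil_can: bystander: red oil can with a thin spout, 68 across, 118 high, behind the box; origin under its centre.
- spirit_bottle: bystander: small white stoppered bottle, 35 across, 88 high, behind the box; origin under its centre.
- vial: bystander: small corked glass, 24 across, 54 high, behind the box; origin under its centre.
- stone_1: bystander: red-brown sharpening stone 12 x 67 x 12 lying at the front, to the right of the box; origin under its middle.
- hex_key: bystander: bent hexagon key 31 x 88 x 6 lying behind the box on the right; origin under its middle.
- graver_0: bystander: small wooden-handled graver 14 x 113 x 14 lying at the front to the left of the box; origin under its middle.

How it is judged (in metres and radians):
At the end, for the whole second after the job is handed in: the bolt is drawn at least 15 of its 18 mm and stays there, with the left dial within 0.6 rad (two thirds of a division) of number 4 and the right dial within 0.6 rad of number 3 (value of joint bolt above 0.015 m and value of joint dial_left between 2.1 and 3.3 rad and value of joint dial_right between 1.2 and 2.4 rad); the robot touches nothing.
It fails at once if the lock is strained: the left dial's wheel and the bolt press on each other with more than 20 N (contact force between left_knob and bolt_handle above 20 N).
It fails at once if the lock is strained: the right dial's wheel and the bolt press on each other with more than 20 N (contact force between right_knob and bolt_handle above 20 N).
It fails at once if a bystander on the bench is pushed away more than 30 mm (distance of any of oil_can, spirit_bottle, vial, stone_1, hex_key, graver_0 from where it was at the start of the episode above 0.03 m).
It also fails if it takes over 72 s, if anything falls off the work surface, if the arm or the gripper's body presses on something with over 40 N, if the wrist force passes 120 N, or if a joint passes its speed limit or range.

## Robot

A 7-joint arm with a two-finger parallel gripper is mounted at the origin on a cart in front of the work surface, level with it; the furniture and walls round the work are solid. World frame = base frame: x ahead of the robot, y to its left, z up, the work surface at z = 0. Lengths are in mm, angles in rad, forces in N, time in s.
With the tool pointing down it reaches from about 400 to 875 mm from the base axis. Payload 4.4 kg.
Tool frame: the origin (TCP) lies midway between the tips of the shut fingers; the grasp point (between the pads) lies 19 mm behind it; z points along the fingers, y is the line along which they close (so a half turn about z gives the same grasp; the last joint's range is limited). The gripper opens to 85 mm and grips with 20 to 120 N. Pads are 22 mm wide; open, the fingers measure 114 mm over their backs; the gripper's body (76 mm by 85 mm) begins 54 mm behind the grasp point. The pads swing forward as they close: fully open they stand 13 mm farther back than shut.
Start: joints at [-1.344, 0.628, 0.038, 1.517, -0.027, 0.996, -0.02], TCP at [187.588, 622.357, 231.313] pointing down, gripper open.
Joint ranges: [-3.06, 3.06], [-0.37, 2.12], [-1.25, 1.32], [0.18, 2.47], [-1.1, 4.24], [0.23, 1.98], [-2.94, 2.94]. Speed limits (rad/s): [2.57, 2.57, 3.14, 3.14, 3.14, 3.14, 3.14].

## Interface

Orientations are given as [roll, pitch, yaw] about the fixed x, y, z axes, in that order (R = Rz(yaw) Ry(pitch) Rx(roll)).
In Python, from cell import read_state, get_image, finish_job gives the robot as it stands.
- The arm moves only by the tool send_rows, never from a script. Its argument "series" is a list of rows, each an object of numbers: "ax", "ay", "az": the turn, a rotation vector about the tool's x, y, z in rad; "dx", "dy", "dz": the shift along the tool's x, y, z in cm; "hand": the closure, from 0 (fully open) to 1 (shut). In form: [{"ax": .., "ay": .., "az": .., "dx": .., "dy": .., "dz": .., "hand": ..}, ...]. A call has 1 to 10 rows; each row is the pose to reach, as a shift and turn from the pose commanded when the call began, along the tool's axes at that moment; what a row does not reach only later rows make up. A row lasts 1/10 s, in which the tool goes at most 50 mm and 8.59 degrees, less where a joint would pass 70% of its speed; a pose out of reach is approached as far as the arm can. A call with a gripper value outside its range is refused whole. The fingers move at their own pace and stop on an object; the grip force is fixed at half the most. Time passes only in rows, so rows that repeat a pose let the fingers close. It gives the time, the measured TCP pose, the force, the opening and the grip force at its end, in the units of the state.
- read_state(): the state, without advancing time (a new reading comes with each control period).
- get_image(name): name is "side" or "top"; returns a dict with "pixels" (420x560x3 uint8, red, green, blue), "mtx" (3x3 intrinsics, pixels), "R" (3x3) and "t" (3): a world point X has camera coordinates R X + t. Camera axes: x right, y down, z forward; pixel columns grow to the right and rows downward; lengths in mm; the calibration is good to about 2 mm. A picture is of the moment at which its call begins. There is no depth.
- finish_job(): hands the job in; it is judged then, once.
The state is a dict: "clock": time; "qpos": joint angles; "qd": joint speeds; "tau": joint torques, N m; "eef_pos": TCP position; "tool_rot": TCP orientation; "force": force on the tool from outside, world axes, zero at the start; "torque": the same for the moment, N m; "width": finger opening in mm; "gripper_force": force on a finger pad.
Only numpy, scipy, OpenCV 4.12 (cv2) and the standard library are available. Lean on these libraries where they do the work, as an engineer would, in place of code of your own. Each camera call takes 0.05 s, during which the arm holds its last target. There are 200 camera calls.

## Working session

There is one attempt and no reset: what is moved stays moved. The work goes in short steps, Python scripts to look and compute and a tool call to move; the robot and the scene stay as the last step left them, time stands still between calls to the robot, and variables do not carry over. Pictures are saved under pics/ and viewed, at most 10 in all, crops included, and the job is handed in when it is done.

Besides the shell and the picture viewer there is one more tool, called after ">>>" in YAML: its name, and indented under it one key for each argument. send_rows: Moves the arm, as the interface text tells. Its arguments: {"type":"object","properties":{"series":{"type":"array","items":{"type":"object","properties":{"ax":{"type":"number"},"ay":{"type":"number"},"az":{"type":"number"},"dx":{"type":"number"},"dy":{"type":"number"},"dz":{"type":"number"},"hand":{"type":"number"}}}}},"required":["series"]}

```bash
mkdir -p pics
python3 - <<'E'
from cell import *
import cv2
s=read_state(); print(s)
for n in("top","side"):
    g=get_image(n); cv2.imwrite(f"pics/{n}0.png",g["pixels"][:,:,::-1]); print(n,g["mtx"],g["R"],g["t"])
E
```

```text
{'clock': 0.0, 'qpos': array([-1.34380921,  0.62932397,  0.03847128,  1.51837353, -0.02698597,
        0.99628809, -0.02000155]), 'qd': array([ 2.31481499e-03,  9.75430651e-06,  5.59720460e-04, -7.60948714e-04,
        1.22435029e-03,  9.68046304e-04, -2.41943265e-03]), 'tau': array([ 5.82205466e-04, -5.63414633e+01,  1.22614995e+00, -1.93449587e+01,
        1.09795562e-02,  1.04409456e-02,  1.99361023e-05]), 'eef_pos': array([187.41731676, 621.7446867 , 230.40221467]), 'tool_rot': array([-3.13971921e+00,  5.26711050e-05,  2.84878782e+00]), 'force': array([0.55767024, 0.21232044, 0.47773302]), 'torque': array([-0.00343379,  0.03552744, -0.03587176]), 'gripper_force': 0.0, 'width': 85.70338744117836}
top [[428.49950508   0.         282.13598951]
 [  0.         428.49950508 210.09186945]
 [  0.           0.           1.        ]] [[-0.04761511 -0.99886423  0.00174818]
 [-0.97583795  0.04614369 -0.21356743]
 [ 0.2132442  -0.01187498 -0.97692676]] [ -23.1788866   531.72263928 1048.11643958]
side [[383.84126304   0.         276.61603762]
 [  0.         383.84126304 206.21828323]
 [  0.           0.           1.        ]] [[ 0.9033723  -0.42884385 -0.0033832 ]
 [-0.27467191 -0.57251003 -0.77252029]
 [ 0.32935366  0.6988027  -0.63498106]] [-489.13439333  160.7291145   755.12351934]
```

View pics/top0.png

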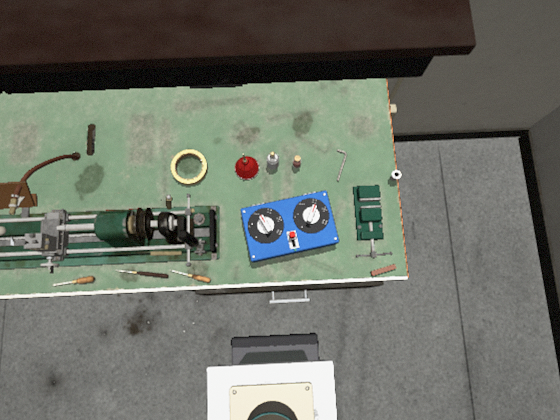

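View pics/side0.png

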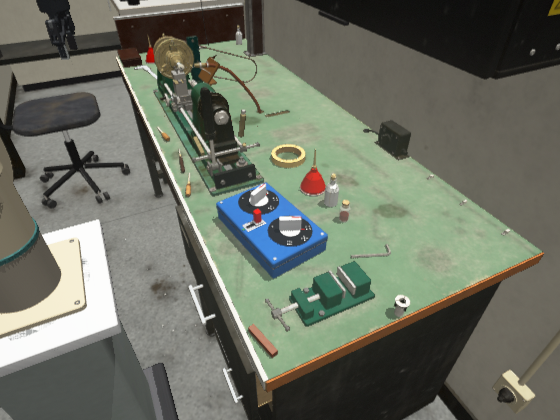

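Top view: blue box centred near (290,227), dials near (266,225) and (311,214), and the red handle near (293,237). The oil can is at (247,167), the bottle at (272,160) and the vial at (297,161). Side view agrees. Next I measure the dials.

```bash
cat > h.py <<'E'
from cell import *
import cv2, numpy as np
def ray(g,u,v,z):
    d=g["R"].T@np.linalg.solve(g["mtx"],[u,v,1.]); c=-g["R"].T@g["t"]
    return c+d*(z-c[2])/d[2]
def proj(g,X):
    p=g["mtx"]@(g["R"]@np.array(X,float)+g["t"]); return p[:2]/p[2]
E
python3 - <<'E'
from h import *
for n in("top","side"):
    g=get_image(n); im=g["pixels"]; hsv=cv2.cvtColor(im,cv2.COLOR_RGB2HSV)
    m=cv2.inRange(hsv,(105,120,60),(125,255,255))
    k,l,st,c=cv2.connectedComponentsWithStats(m); i=1+np.argmax(st[1:,4])
    cs,_=cv2.findContours((l==i).astype(np.uint8),0,2); hull=cv2.convexHull(cs[0])
    print(n,"blue",st[i])
    if n=="top":
        q=np.array([ray(g,*p,50)[:2] for p in hull[:,0].astype(float)],np.float32)
        print("minrect@50",cv2.minAreaRect(q))
    x,y,w,h=st[i,:4]
    sub=im[y-8:y+h+8,x-8:x+w+8]; f=600/max(sub.shape[:2]); f=int(f)
    cv2.imwrite(f"pics/{n}_crop.png",cv2.resize(sub,None,fx=f,fy=f,interpolation=2)[:,:,::-1]); print("crop",x-8,y-8,f)
    r=cv2.inRange(hsv,(0,150,90),(8,255,255))|cv2.inRange(hsv,(172,150,90),(180,255,255))
    k,l,st,c=cv2.connectedComponentsWithStats(r)
    print([(st[j].tolist(),c[j].round(1).tolist()) for j in range(1,k) if x<c[j][0]<x+w and y<c[j][1]<y+h])
    # black discs
    b=cv2.inRange(hsv,(0,0,0),(180,255,60)); b[:y]=0;b[y+h:]=0;b[:,:x]=0;b[:,x+w:]=0
    for cc in cv2.findContours(b,0,1)[0]:
        if len(cc)>20:
            e=cv2.fitEllipse(cv2.convexHull(cc)); print("ell",e,ray(g,*e[0],51).round(1))
E
```

```text
top blue [ 241  191   98   71 2626]
minrect@50 ((490.87884521484375, -64.0821762084961), (142.087890625, 230.0692138671875), 9.81877613067627)
crop 233 183 5
[([262, 218, 1, 1, 1], [262.0, 218.0]), ([290, 232, 5, 6, 27], [291.8, 234.4])]
side blue [ 217  183  110   85 2671]
crop 209 175 4
[([253, 209, 8, 13, 82], [257.0, 214.8]), ([302, 229, 2, 1, 2], [302.5, 229.0])]
ell ((249.4176483154297, 199.29556274414062), (15.26452350616455, 22.867765426635742), 57.874114990234375) [477.2  10.9  51. ]
ell ((230.03729248046875, 181.77586364746094), (6.4705915451049805, 41.82771301269531), 73.34344482421875) [460.6  95.6  51. ]
```

View pics/top_crop.png

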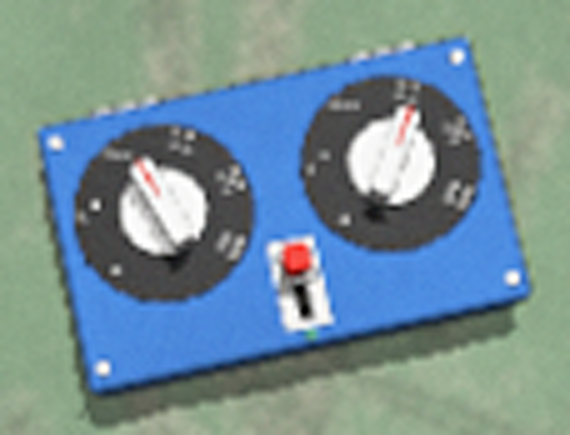

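View pics/side_crop.png

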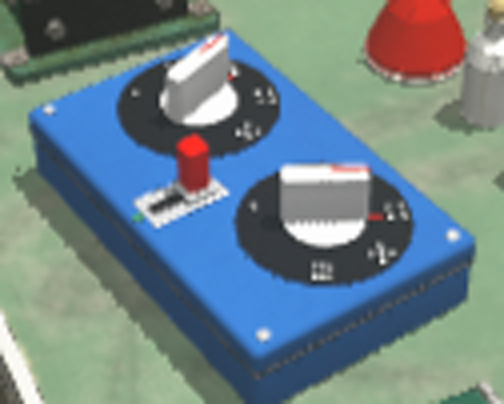

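Top crop: discs are centred near crop (165,212) and (391,163). The left pointer tip is at about (138,158), between numbers 2 and 3, and the right one is at (411,105) near 4. The side crop shows the bar tops, with red pointer ends at (228,35) on the left and (369,170) on the right.

Run:
```python
from h import *
g=get_image("top"); s=get_image("side")
T=lambda u,v,z:ray(g,(u+.5)/5-.5+233,(v+.5)/5-.5+183,z)
S=lambda u,v,z:ray(s,(u+.5)/4-.5+209,(v+.5)/4-.5+175,z)
b=np.array([T(*p,50)[:2] for p in((56,143),(456,57),(512,278),(103,368))]); print(b.round(1),b.mean(0))
print("yaw", [np.arctan2(*(d[::-1])) for d in (b[0]-b[3],b[1]-b[2])],[np.arctan2(-d[0],d[1]) for d in(b[0]-b[1],b[3]-b[2])])
bs=np.array([S(*p,50)[:2] for p in((50,110),(453,236),(264,335))]); print("side bolts BL,BR,FR",bs.round(1))
print("discs top",T(165,212,51),T(391,163,51))
print("discs side",S(199,105,51),S(325,223,51))
c=np.array([490.9,-64.1]);yaw=.171
R=np.array([[np.cos(yaw),-np.sin(yaw)],[np.sin(yaw),np.cos(yaw)]])
for n,p in dict(L=(12,60),R=(12,-60),B=(-30,0),G=(-71,0)).items():
    q=c+R@p; print(n,q.round(1),"crop px",((proj(g,[*q,51])-[233,183]+.5)*5-.5).round(0))
def bar(n,a,t,z=88):
    d=(t-a)[:2]; th=np.arctan2(d[1],d[0])-yaw; print(n,"len",np.hypot(*d).round(1),"mid",((t+a)/2).round(1),"world dir",np.arctan2(d[1],d[0]).round(3),"dial",(2.25-th).round(3))
bar("L top",T(185,250,88),T(138,158,88)); bar("R top",T(377,205,88),T(412,104,88))
bar("L side",S(169,94,88),S(224,36,88)); bar("R side",S(281,168,88),S(369,170,88))
print("bolt top", T(297,257,84), S(193,144,84))
# enlarge knobs
for n,(x,y) in dict(L=(265,224),R=(311,214)).items():
    cv2.imwrite(f"pics/k{n}.png",cv2.resize(g["pixels"][y-20:y+20,x-20:x+20],None,fx=14,fy=14,interpolation=2)[:,:,::-1])
k=np.hstack([cv2.imread("pics/kL.png"),cv2.imread("pics/kR.png")]);cv2.imwrite("pics/k.png",cv2.resize(k,(800,400)))
```

```text
[[ 533.4   51.1]
 [ 569.6 -159.6]
 [ 451.6 -180.2]
 [ 415.5   30.6]] [492.53162961 -64.52201982]
yaw [np.float64(0.17203899269699138), np.float64(0.17350233553750286)] [np.float64(0.17015099305528597), np.float64(0.1698563993463596)]
side bolts BL,BR,FR [[ 415.1   30.5]
 [ 570.1 -159.9]
 [ 451.7 -180.5]]
discs top [494.18502091  -4.03180794  51.        ] [ 514.40770171 -121.93629534   51.        ]
discs side [493.58036184  -3.4084029   51.        ] [ 513.9559061  -123.24108551   51.        ]
L [492.5  -2.9] crop px [163. 215.]
R [ 512.9 -121.2] crop px [390. 166.]
B [461.3 -69.2] crop px [295. 269.]
G [420.9 -76.2] crop px [313. 347.]
L top len 52.3 mid [491.6  -3.5  88. ] world dir 0.425 dial 1.996
R top len 54.8 mid [ 511.3 -121.1   88. ] world dir -0.388 dial 2.809
L side len 60.3 mid [489.8 -12.8  88. ] world dir 0.635 dial 1.786
R side len 44.9 mid [ 513.6 -122.4   88. ] world dir -0.482 dial 2.903
bolt top [462.29148288 -69.65003653  84.        ] [462.43710383 -70.60157278  84.        ]
```

View pics/k.png

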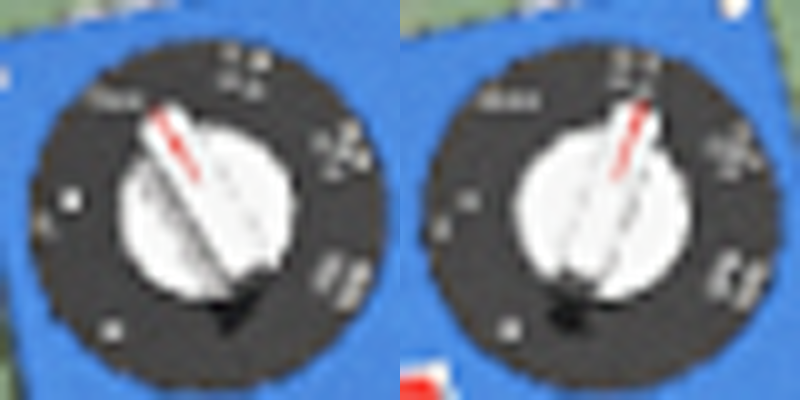

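Box centre is (492.3,-64.5), yaw 0.171, consistent across both views. Dials are L (494,-3.5) and R (514,-122). Angles are about 1.97 for L and 2.80 for R, so L must be turned clockwise and R counter-clockwise.

```bash
cat > mv.py <<'E'
import json,sys,os,numpy as np
# python3 mv.py x y z yaw  -> deltas from the commanded pose; then saves the rounded result as commanded
f="cmd.json"; C=json.load(open(f)) if os.path.exists(f) else [187.59,622.36,231.31,2.849]
for a in sys.argv[1:]:
    t=[float(v) for v in a.split(",")]; c,s=np.cos(C[3]),np.sin(C[3]); d=np.array(t[:2])-C[:2]
    dx,dy,dz=np.round([(c*d[0]+s*d[1])/10,(s*d[0]-c*d[1])/10,(C[2]-t[2])/10],2); az=round(C[3]-t[3],3)
    print(dict(dx=float(dx),dy=float(dy),dz=float(dz),az=az))
    C=[C[0]+10*(c*dx+s*dy),C[1]+10*(s*dx-c*dy),C[2]-10*dz,C[3]-az]
json.dump([float(v) for v in C],open(f,"w"))
E
python3 mv.py 400,250,330,2.849 430,0,320,3.59 494,-3.5,110,3.59
```

```text
{'dx': -31.08, 'dy': -29.53, 'dz': -9.87, 'az': 0.0}
{'dx': -10.08, 'dy': -23.07, 'dz': 1.0, 'az': -0.741}
{'dx': -5.62, 'dy': -3.09, 'dz': 21.0, 'az': 0.0}
```

>>> send_rows:
  series:
    - {"dx": -3, "dy": -3, "dz": -3, "hand": 0}
    - {"dx": -7, "dy": -6.5, "dz": -5, "hand": 0}
    - {"dx": -10.5, "dy": -10, "dz": -7, "hand": 0}
    - {"dx": -14, "dy": -13.3, "dz": -9.87, "hand": 0}
    - {"dx": -17.5, "dy": -16.6, "dz": -9.87, "hand": 0}
    - {"dx": -21, "dy": -20, "dz": -9.87, "hand": 0}
    - {"dx": -24.5, "dy": -23.3, "dz": -9.87, "hand": 0}
    - {"dx": -28, "dy": -26.6, "dz": -9.87, "hand": 0}
    - {"dx": -31.08, "dy": -29.53, "dz": -9.87, "hand": 0}
    - {"dx": -31.08, "dy": -29.53, "dz": -9.87, "hand": 0}

```text
invalid input at $.series[0]: expected keys ax, ay, az, dx, dy, dz, hand
```

>>> send_rows:
  series:
    - {"ax": 0, "ay": 0, "az": 0, "dx": -3, "dy": -3, "dz": -3, "hand": 0}
    - {"ax": 0, "ay": 0, "az": 0, "dx": -7, "dy": -6.5, "dz": -5, "hand": 0}
    - {"ax": 0, "ay": 0, "az": 0, "dx": -10.5, "dy": -10, "dz": -7, "hand": 0}
    - {"ax": 0, "ay": 0, "az": 0, "dx": -14, "dy": -13.3, "dz": -9.87, "hand": 0}
    - {"ax": 0, "ay": 0, "az": 0, "dx": -17.5, "dy": -16.6, "dz": -9.87, "hand": 0}
    - {"ax": 0, "ay": 0, "az": 0, "dx": -21, "dy": -20, "dz": -9.87, "hand": 0}
    - {"ax": 0, "ay": 0, "az": 0, "dx": -24.5, "dy": -23.3, "dz": -9.87, "hand": 0}
    - {"ax": 0, "ay": 0, "az": 0, "dx": -28, "dy": -26.6, "dz": -9.87, "hand": 0}
    - {"ax": 0, "ay": 0, "az": 0, "dx": -31.08, "dy": -29.53, "dz": -9.87, "hand": 0}
    - {"ax": 0, "ay": 0, "az": 0, "dx": -31.08, "dy": -29.53, "dz": -9.87, "hand": 0}

```text
clock: 1.3
eef_pos: [403.4, 242.7, 330.5]
tool_rot: [-3.139, 0.003, 2.837]
force: [-0.2, 0.2, 0.5]
width: 85.4
gripper_force: 0.0
```

>>> send_rows:
  series:
    - {"ax": 0, "ay": 0, "az": -0.1, "dx": -1.5, "dy": -3.5, "dz": 0.1, "hand": 0}
    - {"ax": 0, "ay": 0, "az": -0.2, "dx": -3.2, "dy": -7.5, "dz": 0.3, "hand": 0.3}
    - {"ax": 0, "ay": 0, "az": -0.3, "dx": -5, "dy": -11.5, "dz": 0.5, "hand": 0.5}
    - {"ax": 0, "ay": 0, "az": -0.42, "dx": -7, "dy": -15.5, "dz": 0.8, "hand": 0.5}
    - {"ax": 0, "ay": 0, "az": -0.54, "dx": -8.7, "dy": -19.5, "dz": 1, "hand": 0.5}
    - {"ax": 0, "ay": 0, "az": -0.66, "dx": -10.08, "dy": -23.07, "dz": 1, "hand": 0.5}
    - {"ax": 0, "ay": 0, "az": -0.741, "dx": -10.08, "dy": -23.07, "dz": 1, "hand": 0.5}
    - {"ax": 0, "ay": 0, "az": -0.741, "dx": -10.08, "dy": -23.07, "dz": 1, "hand": 0.5}

```text
clock: 2.1
eef_pos: [429.8, -0.8, 320.1]
tool_rot: [3.141, 0.0, -2.696]
force: [-0.4, -0.1, 0.5]
width: 43.1
gripper_force: 0.0
```

>>> send_rows:
  series:
    - {"ax": 0, "ay": 0, "az": 0, "dx": -2, "dy": -1, "dz": 3, "hand": 0.5}
    - {"ax": 0, "ay": 0, "az": 0, "dx": -4, "dy": -2.2, "dz": 7, "hand": 0.5}
    - {"ax": 0, "ay": 0, "az": 0, "dx": -5.62, "dy": -3.09, "dz": 11, "hand": 0.5}
    - {"ax": 0, "ay": 0, "az": 0, "dx": -5.62, "dy": -3.09, "dz": 15, "hand": 0.5}
    - {"ax": 0, "ay": 0, "az": 0, "dx": -5.62, "dy": -3.09, "dz": 19, "hand": 0.5}
    - {"ax": 0, "ay": 0, "az": 0, "dx": -5.62, "dy": -3.09, "dz": 21, "hand": 0.5}
    - {"ax": 0, "ay": 0, "az": 0, "dx": -5.62, "dy": -3.09, "dz": 21, "hand": 0.5}
    - {"ax": 0, "ay": 0, "az": 0, "dx": -5.62, "dy": -3.09, "dz": 21, "hand": 0.5}

```text
clock: 2.9
eef_pos: [494.2, -2.5, 110.2]
tool_rot: [3.141, 0.0, -2.693]
force: [0.1, 0.5, -0.2]
width: 42.6
gripper_force: 0.0
```

Run:
```python
from h import *
s=read_state(); print(s['eef_pos'],s['tool_rot'],s['qpos'],s['torque'],s['force'])
a=get_image("top")["pixels"][150:280,200:370]; b=get_image("side")["pixels"][130:300,180:360]
a=cv2.resize(a,None,fx=3,fy=3,interpolation=2);b=cv2.resize(b,(390,a.shape[0]),interpolation=2)
cv2.imwrite("pics/m1.png",cv2.resize(np.hstack([a,b]),(800,347))[:,:,::-1])
```

```text
[494.19610238  -2.46378126 110.23477166] [ 3.14121188e+00  1.45202137e-04 -2.69295976e+00] [-0.12800207  0.6023422   0.11206217  2.05951868 -0.13679744  0.48655513
  2.1049796 ] [-0.00826926 -0.01813588 -0.03575254] [ 0.1057453   0.48112668 -0.22951464]
```

View pics/m1.png

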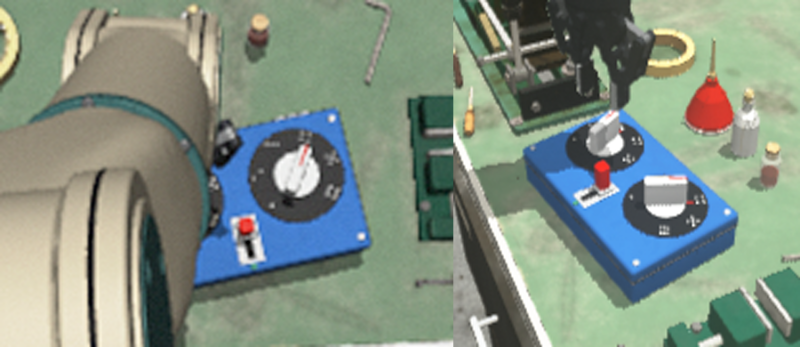

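The arm now hides the left dial in the top view. In the side view the fingers straddle the left bar, and the tip is at roughly (615,100). Descend and grip.

>>> send_rows:
  series:
    - {"ax": 0, "ay": 0, "az": 0, "dx": 0, "dy": 0, "dz": 2, "hand": 0.5}
    - {"ax": 0, "ay": 0, "az": 0, "dx": 0, "dy": 0, "dz": 3.5, "hand": 0.5}
    - {"ax": 0, "ay": 0, "az": 0, "dx": 0, "dy": 0, "dz": 5, "hand": 0.5}
    - {"ax": 0, "ay": 0, "az": 0, "dx": 0, "dy": 0, "dz": 5, "hand": 0.5}
    - {"ax": 0, "ay": 0, "az": 0, "dx": 0, "dy": 0, "dz": 5, "hand": 0.7}
    - {"ax": 0, "ay": 0, "az": 0, "dx": 0, "dy": 0, "dz": 5, "hand": 0.8}
    - {"ax": 0, "ay": 0, "az": 0, "dx": 0, "dy": 0, "dz": 5, "hand": 1}
    - {"ax": 0, "ay": 0, "az": 0, "dx": 0, "dy": 0, "dz": 5, "hand": 1}
    - {"ax": 0, "ay": 0, "az": 0, "dx": 0, "dy": 0, "dz": 5, "hand": 1}
    - {"ax": 0, "ay": 0, "az": 0, "dx": 0, "dy": 0, "dz": 5, "hand": 1}

```text
clock: 4.0
eef_pos: [495.3, -4.4, 61.4]
tool_rot: [-3.139, 0.003, -2.694]
force: [0.2, -2.5, 6.2]
width: 10.6
gripper_force: 59.7
```

```bash
cat > st.py <<'E'
from cell import *
import numpy as np
s=read_state(); print(s['clock'],s['eef_pos'].round(1),"rot",s['tool_rot'].round(3),"F",s['force'].round(1),"T",s['torque'].round(3),"w",round(s['width'],1),round(s['gripper_force']),"q7",s['qpos'][6].round(3))
E
python3 st.py
```

```text
4.0 [495.3  -4.4  61.4] rot [-3.139e+00  3.000e-03 -2.694e+00] F [ 0.2 -2.5  6.2] T [-0.422 -0.005  0.001] w 10.6 60 q7 2.12
```

>>> send_rows:
  series:
    - {"ax": 0, "ay": 0, "az": 0.04, "dx": 0, "dy": 0, "dz": 0, "hand": 1}
    - {"ax": 0, "ay": 0, "az": 0.08, "dx": 0, "dy": 0, "dz": 0, "hand": 1}
    - {"ax": 0, "ay": 0, "az": 0.12, "dx": 0, "dy": 0, "dz": 0, "hand": 1}
    - {"ax": 0, "ay": 0, "az": 0.16, "dx": 0, "dy": 0, "dz": 0, "hand": 1}
    - {"ax": 0, "ay": 0, "az": 0.2, "dx": 0, "dy": 0, "dz": 0, "hand": 1}
    - {"ax": 0, "ay": 0, "az": 0.2, "dx": 0, "dy": 0, "dz": 0, "hand": 1}

```text
clock: 4.6
eef_pos: [495.3, -4.5, 61.4]
tool_rot: [-3.14, 0.003, -2.895]
force: [0.5, -2.8, 7.1]
width: 10.8
gripper_force: 59.8
```

```bash
python3 st.py
```

```text
4.6 [495.3  -4.5  61.4] rot [-3.140e+00  3.000e-03 -2.895e+00] F [ 0.5 -2.8  7.1] T [-0.432  0.038  0.   ] w 10.8 60 q7 2.0
```

>>> send_rows:
  series:
    - {"ax": 0, "ay": 0, "az": 0.04, "dx": 0, "dy": 0, "dz": 0, "hand": 1}
    - {"ax": 0, "ay": 0, "az": 0.08, "dx": 0, "dy": 0, "dz": 0, "hand": 1}
    - {"ax": 0, "ay": 0, "az": 0.08, "dx": 0, "dy": 0, "dz": 0, "hand": 1}

```text
clock: 4.9
eef_pos: [495.3, -4.5, 61.4]
tool_rot: [-3.14, 0.003, -2.975]
force: [0.6, -2.7, 7.6]
width: 11.1
gripper_force: 59.8
```

```bash
python3 st.py
```

```text
4.9 [495.3  -4.5  61.4] rot [-3.140e+00  3.000e-03 -2.975e+00] F [ 0.6 -2.7  7.6] T [-0.454  0.081 -0.038] w 11.1 60 q7 1.952
```

>>> send_rows:
  series:
    - {"ax": 0, "ay": 0, "az": 0.04, "dx": 0, "dy": 0, "dz": 0, "hand": 1}
    - {"ax": 0, "ay": 0, "az": 0.08, "dx": 0, "dy": 0, "dz": 0, "hand": 1}
    - {"ax": 0, "ay": 0, "az": 0.08, "dx": 0, "dy": 0, "dz": 0, "hand": 1}

```text
clock: 5.2
eef_pos: [495.3, -4.5, 61.4]
tool_rot: [-3.14, 0.003, -3.055]
force: [0.1, -3.0, 5.9]
width: 10.8
gripper_force: 59.8
```

```bash
python3 st.py
```

```text
5.2 [495.3  -4.5  61.4] rot [-3.140e+00  3.000e-03 -3.055e+00] F [ 0.1 -3.   5.9] T [-0.46   0.031 -0.036] w 10.8 60 q7 1.903
```

>>> send_rows:
  series:
    - {"ax": 0, "ay": 0, "az": 0.04, "dx": 0, "dy": 0, "dz": 0, "hand": 1}
    - {"ax": 0, "ay": 0, "az": 0.08, "dx": 0, "dy": 0, "dz": 0, "hand": 1}
    - {"ax": 0, "ay": 0, "az": 0.08, "dx": 0, "dy": 0, "dz": 0, "hand": 1}

```text
clock: 5.5
eef_pos: [495.3, -4.5, 61.4]
tool_rot: [-3.141, 0.003, -3.136]
force: [0.6, -2.4, 6.9]
width: 10.8
gripper_force: 59.8
```

```bash
python3 st.py
```

```text
5.5 [495.3  -4.5  61.4] rot [-3.141e+00  3.000e-03 -3.136e+00] F [ 0.6 -2.4  6.9] T [-0.486  0.031 -0.07 ] w 10.8 60 q7 1.855
```

>>> send_rows:
  series:
    - {"ax": 0, "ay": 0, "az": 0.04, "dx": 0, "dy": 0, "dz": 0, "hand": 1}
    - {"ax": 0, "ay": 0, "az": 0.08, "dx": 0, "dy": 0, "dz": 0, "hand": 1}
    - {"ax": 0, "ay": 0, "az": 0.08, "dx": 0, "dy": 0, "dz": 0, "hand": 1}

```text
clock: 5.8
eef_pos: [495.3, -4.6, 61.4]
tool_rot: [-3.141, 0.004, 3.068]
force: [-0.2, -2.9, 6.9]
width: 11.3
gripper_force: 59.9
```

```bash
python3 st.py
```

```text
5.8 [495.3  -4.6  61.4] rot [-3.141  0.004  3.068] F [-0.2 -2.9  6.9] T [-0.49   0.053 -0.028] w 11.3 60 q7 1.806
```

>>> send_rows:
  series:
    - {"ax": 0, "ay": 0, "az": 0.04, "dx": 0, "dy": 0, "dz": 0, "hand": 1}
    - {"ax": 0, "ay": 0, "az": 0.08, "dx": 0, "dy": 0, "dz": 0, "hand": 1}
    - {"ax": 0, "ay": 0, "az": 0.08, "dx": 0, "dy": 0, "dz": 0, "hand": 1}

```text
clock: 6.1
eef_pos: [495.3, -4.6, 61.4]
tool_rot: [-3.141, 0.004, 2.988]
force: [-0.2, -2.4, 6.3]
width: 11.0
gripper_force: 59.9
```

```bash
python3 st.py
```

```text
6.1 [495.3  -4.6  61.4] rot [-3.141  0.004  2.988] F [-0.2 -2.4  6.3] T [-0.549  0.053 -0.011] w 11.0 60 q7 1.757
```

>>> send_rows:
  series:
    - {"ax": 0, "ay": 0, "az": 0.04, "dx": 0, "dy": 0, "dz": 0, "hand": 1}
    - {"ax": 0, "ay": 0, "az": 0.08, "dx": 0, "dy": 0, "dz": 0, "hand": 1}
    - {"ax": 0, "ay": 0, "az": 0.08, "dx": 0, "dy": 0, "dz": 0, "hand": 1}

```text
clock: 6.4
eef_pos: [495.3, -4.6, 61.4]
tool_rot: [-3.141, 0.004, 2.908]
force: [-1.9, -1.8, 5.8]
width: 10.8
gripper_force: 59.9
```

```bash
python3 st.py
```

```text
6.4 [495.3  -4.6  61.4] rot [-3.141  0.004  2.908] F [-1.9 -1.8  5.8] T [-0.514  0.093 -0.008] w 10.8 60 q7 1.708
```

>>> send_rows:
  series:
    - {"ax": 0, "ay": 0, "az": 0.04, "dx": 0, "dy": 0, "dz": 0, "hand": 1}
    - {"ax": 0, "ay": 0, "az": 0.08, "dx": 0, "dy": 0, "dz": 0, "hand": 1}
    - {"ax": 0, "ay": 0, "az": 0.08, "dx": 0, "dy": 0, "dz": 0, "hand": 1}

```text
clock: 6.7
eef_pos: [495.3, -4.6, 61.4]
tool_rot: [3.141, 0.004, 2.829]
force: [-0.7, -3.5, 5.9]
width: 11.1
gripper_force: 60.1
```

```bash
python3 st.py
```

```text
6.7 [495.3  -4.6  61.4] rot [3.141 0.004 2.829] F [-0.7 -3.5  5.9] T [-0.565  0.053  0.13 ] w 11.1 60 q7 1.659
```

Torque has risen, so this is probably the catch. I'll confirm with a small extra turn.

>>> send_rows:
  series:
    - {"ax": 0, "ay": 0, "az": 0.02, "dx": 0, "dy": 0, "dz": 0, "hand": 1}
    - {"ax": 0, "ay": 0, "az": 0.03, "dx": 0, "dy": 0, "dz": 0, "hand": 1}
    - {"ax": 0, "ay": 0, "az": 0.03, "dx": 0, "dy": 0, "dz": 0, "hand": 1}

```text
clock: 7.0
eef_pos: [495.3, -4.6, 61.4]
tool_rot: [3.141, 0.004, 2.799]
force: [-1.0, -2.8, 6.4]
width: 11.0
gripper_force: 60.1
```

```bash
python3 st.py
```

```text
7.0 [495.3  -4.6  61.4] rot [3.141 0.004 2.799] F [-1.  -2.8  6.4] T [-0.474  0.014  0.157] w 11.0 60 q7 1.641
```

>>> send_rows:
  series:
    - {"ax": 0, "ay": 0, "az": 0.02, "dx": 0, "dy": 0, "dz": 0, "hand": 1}
    - {"ax": 0, "ay": 0, "az": 0.03, "dx": 0, "dy": 0, "dz": 0, "hand": 1}
    - {"ax": 0, "ay": 0, "az": 0.03, "dx": 0, "dy": 0, "dz": 0, "hand": 1}

```text
clock: 7.3
eef_pos: [495.3, -4.7, 61.4]
tool_rot: [3.141, 0.004, 2.77]
force: [0.7, -3.6, 6.1]
width: 11.1
gripper_force: 60.2
```

```bash
python3 st.py
```

```text
7.3 [495.3  -4.7  61.4] rot [3.141 0.004 2.77 ] F [ 0.7 -3.6  6.1] T [-0.501  0.006  0.221] w 11.1 60 q7 1.623
```

Caught: about 0.25 N m, with the left dial near 2.75. Relax, release and move to the right dial.

>>> send_rows:
  series:
    - {"ax": 0, "ay": 0, "az": -0.04, "dx": 0, "dy": 0, "dz": 0, "hand": 1}
    - {"ax": 0, "ay": 0, "az": -0.08, "dx": 0, "dy": 0, "dz": 0, "hand": 1}
    - {"ax": 0, "ay": 0, "az": -0.08, "dx": 0, "dy": 0, "dz": 0, "hand": 0.5}
    - {"ax": 0, "ay": 0, "az": -0.08, "dx": 0, "dy": 0, "dz": 0, "hand": 0.5}
    - {"ax": 0, "ay": 0, "az": -0.08, "dx": 0, "dy": 0, "dz": 0, "hand": 0.5}
    - {"ax": 0, "ay": 0, "az": -0.08, "dx": 0, "dy": 0, "dz": 0, "hand": 0.5}
    - {"ax": 0, "ay": 0, "az": -0.08, "dx": 0, "dy": 0, "dz": -2, "hand": 0.5}
    - {"ax": 0, "ay": 0, "az": -0.08, "dx": 0, "dy": 0, "dz": -5, "hand": 0.5}
    - {"ax": 0, "ay": 0, "az": -0.08, "dx": 0, "dy": 0, "dz": -10, "hand": 0.5}
    - {"ax": 0, "ay": 0, "az": -0.08, "dx": 0, "dy": 0, "dz": -10, "hand": 0.5}

```text
clock: 8.3
eef_pos: [497.4, -3.9, 164.7]
tool_rot: [3.139, 0.009, 2.849]
force: [1.7, -0.7, 0.2]
width: 42.7
gripper_force: 0.0
```

```bash
echo "[494,-3.5,160,2.85]">cmd.json; python3 st.py; python3 mv.py 505,-60,160,1.65 514,-122,160,0.38 514,-122,110,-0.38
```

```text
8.3 [497.4  -3.9 164.7] rot [3.139 0.009 2.849] F [ 1.7 -0.7  0.2] T [ 0.017  0.015 -0.001] w 42.7 0 q7 1.586
{'dx': -2.68, 'dy': -5.1, 'dz': 0.0, 'az': 1.2}
{'dx': -6.25, 'dy': 0.41, 'dz': 0.0, 'az': 1.27}
{'dx': -0.0, 'dy': -0.0, 'dz': 5.0, 'az': 0.76}
```

>>> send_rows:
  series:
    - {"ax": 0, "ay": 0, "az": 0.12, "dx": -0.4, "dy": -0.8, "dz": 0, "hand": 0.5}
    - {"ax": 0, "ay": 0, "az": 0.25, "dx": -0.8, "dy": -1.6, "dz": 0, "hand": 0.5}
    - {"ax": 0, "ay": 0, "az": 0.38, "dx": -1.2, "dy": -2.4, "dz": 0, "hand": 0.5}
    - {"ax": 0, "ay": 0, "az": 0.51, "dx": -1.6, "dy": -3.2, "dz": 0, "hand": 0.5}
    - {"ax": 0, "ay": 0, "az": 0.64, "dx": -2, "dy": -4, "dz": 0, "hand": 0.5}
    - {"ax": 0, "ay": 0, "az": 0.78, "dx": -2.4, "dy": -4.6, "dz": 0, "hand": 0.5}
    - {"ax": 0, "ay": 0, "az": 0.92, "dx": -2.68, "dy": -5.1, "dz": 0, "hand": 0.5}
    - {"ax": 0, "ay": 0, "az": 1.06, "dx": -2.68, "dy": -5.1, "dz": 0, "hand": 0.5}
    - {"ax": 0, "ay": 0, "az": 1.2, "dx": -2.68, "dy": -5.1, "dz": 0, "hand": 0.5}
    - {"ax": 0, "ay": 0, "az": 1.2, "dx": -2.68, "dy": -5.1, "dz": 0, "hand": 0.5}

```text
clock: 9.3
eef_pos: [504.5, -59.8, 159.4]
tool_rot: [-3.14, 0.0, 1.649]
force: [0.3, -0.4, -0.1]
width: 42.8
gripper_force: 0.0
```

>>> send_rows:
  series:
    - {"ax": 0, "ay": 0, "az": 0.14, "dx": -1, "dy": 0, "dz": 0, "hand": 0.5}
    - {"ax": 0, "ay": 0, "az": 0.28, "dx": -2, "dy": 0.1, "dz": 0, "hand": 0.5}
    - {"ax": 0, "ay": 0, "az": 0.42, "dx": -3, "dy": 0.2, "dz": 0, "hand": 0.5}
    - {"ax": 0, "ay": 0, "az": 0.56, "dx": -4, "dy": 0.3, "dz": 0, "hand": 0.5}
    - {"ax": 0, "ay": 0, "az": 0.7, "dx": -5, "dy": 0.4, "dz": 0, "hand": 0.5}
    - {"ax": 0, "ay": 0, "az": 0.84, "dx": -6.25, "dy": 0.41, "dz": 0, "hand": 0.5}
    - {"ax": 0, "ay": 0, "az": 0.98, "dx": -6.25, "dy": 0.41, "dz": 0, "hand": 0.5}
    - {"ax": 0, "ay": 0, "az": 1.12, "dx": -6.25, "dy": 0.41, "dz": 0, "hand": 0.5}
    - {"ax": 0, "ay": 0, "az": 1.27, "dx": -6.25, "dy": 0.41, "dz": 0, "hand": 0.5}
    - {"ax": 0, "ay": 0, "az": 1.27, "dx": -6.25, "dy": 0.41, "dz": 0, "hand": 0.5}

```text
clock: 10.3
eef_pos: [513.5, -121.9, 159.3]
tool_rot: [-3.141, 0.002, 0.382]
force: [-0.3, 0.1, -0.8]
width: 42.7
gripper_force: 0.0
```

>>> send_rows:
  series:
    - {"ax": 0, "ay": 0, "az": 0.14, "dx": 0, "dy": 0, "dz": 0, "hand": 0.5}
    - {"ax": 0, "ay": 0, "az": 0.28, "dx": 0, "dy": 0, "dz": 0, "hand": 0.5}
    - {"ax": 0, "ay": 0, "az": 0.42, "dx": 0, "dy": 0, "dz": 0, "hand": 0.5}
    - {"ax": 0, "ay": 0, "az": 0.56, "dx": 0, "dy": 0, "dz": 1, "hand": 0.5}
    - {"ax": 0, "ay": 0, "az": 0.7, "dx": 0, "dy": 0, "dz": 2, "hand": 0.5}
    - {"ax": 0, "ay": 0, "az": 0.76, "dx": 0, "dy": 0, "dz": 3.5, "hand": 0.5}
    - {"ax": 0, "ay": 0, "az": 0.76, "dx": 0, "dy": 0, "dz": 5, "hand": 0.5}
    - {"ax": 0, "ay": 0, "az": 0.76, "dx": 0, "dy": 0, "dz": 5, "hand": 0.5}
    - {"ax": 0, "ay": 0, "az": 0.76, "dx": 0, "dy": 0, "dz": 5, "hand": 0.5}

```text
clock: 11.2
eef_pos: [513.8, -122.1, 110.2]
tool_rot: [-3.141, 0.0, -0.377]
force: [1.3, 0.5, 0.1]
width: 42.8
gripper_force: 0.0
```

```bash
python3 st.py
python3 - <<'E'
from h import *
print(read_state()['qpos'].round(2))
a=get_image("top")["pixels"][150:280,200:370]; b=get_image("side")["pixels"][130:300,180:360]
a=cv2.resize(a,None,fx=3,fy=3,interpolation=2);b=cv2.resize(b,(390,a.shape[0]),interpolation=2)
cv2.imwrite("pics/m2.png",cv2.resize(np.hstack([a,b]),(800,347))[:,:,::-1])
E
```

```text
11.2 [ 513.8 -122.1  110.2] rot [-3.141  0.    -0.377] F [1.3 0.5 0.1] T [-0.031  0.015 -0.015] w 42.8 0 q7 -0.723
[-0.44  0.94  1.1   1.98 -1.07  0.96 -0.72]
```

View pics/m2.png

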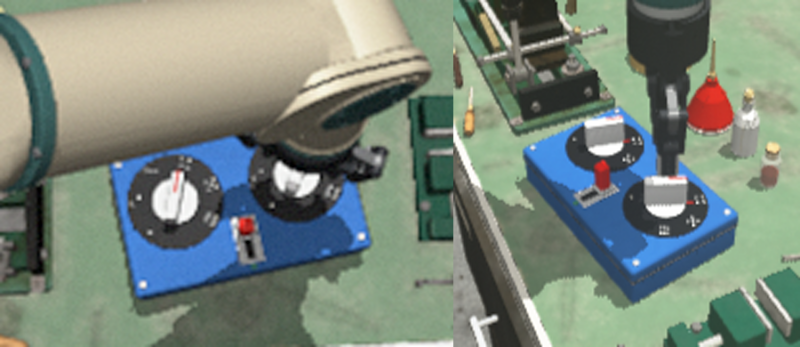

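Left dial pointer is now just short of 4, at (180,175). In the side view the gripper stands over the right bar. Descend and grip.

>>> send_rows:
  series:
    - {"ax": 0, "ay": 0, "az": 0, "dx": 0, "dy": 0, "dz": 2, "hand": 0.5}
    - {"ax": 0, "ay": 0, "az": 0, "dx": 0, "dy": 0, "dz": 3.5, "hand": 0.5}
    - {"ax": 0, "ay": 0, "az": 0, "dx": 0, "dy": 0, "dz": 5, "hand": 0.5}
    - {"ax": 0, "ay": 0, "az": 0, "dx": 0, "dy": 0, "dz": 5, "hand": 0.5}
    - {"ax": 0, "ay": 0, "az": 0, "dx": 0, "dy": 0, "dz": 5, "hand": 0.7}
    - {"ax": 0, "ay": 0, "az": 0, "dx": 0, "dy": 0, "dz": 5, "hand": 0.8}
    - {"ax": 0, "ay": 0, "az": 0, "dx": 0, "dy": 0, "dz": 5, "hand": 1}
    - {"ax": 0, "ay": 0, "az": 0, "dx": 0, "dy": 0, "dz": 5, "hand": 1}
    - {"ax": 0, "ay": 0, "az": 0, "dx": 0, "dy": 0, "dz": 5, "hand": 1}
    - {"ax": 0, "ay": 0, "az": 0, "dx": 0, "dy": 0, "dz": 5, "hand": 1}

```text
clock: 12.3
eef_pos: [514.5, -122.6, 60.9]
tool_rot: [3.141, -0.002, -0.38]
force: [-0.6, -0.4, 5.5]
width: 10.7
gripper_force: 60.0
```

```bash
python3 st.py
```

```text
12.3 [ 514.5 -122.6   60.9] rot [ 3.141e+00 -2.000e-03 -3.800e-01] F [-0.6 -0.4  5.5] T [0.068 0.101 0.038] w 10.7 60 q7 -0.732
```

>>> send_rows:
  series:
    - {"ax": 0, "ay": 0, "az": -0.05, "dx": 0, "dy": 0, "dz": 0, "hand": 1}
    - {"ax": 0, "ay": 0, "az": -0.1, "dx": 0, "dy": 0, "dz": 0, "hand": 1}
    - {"ax": 0, "ay": 0, "az": -0.15, "dx": 0, "dy": 0, "dz": 0, "hand": 1}
    - {"ax": 0, "ay": 0, "az": -0.2, "dx": 0, "dy": 0, "dz": 0, "hand": 1}
    - {"ax": 0, "ay": 0, "az": -0.25, "dx": 0, "dy": 0, "dz": 0, "hand": 1}
    - {"ax": 0, "ay": 0, "az": -0.3, "dx": 0, "dy": 0, "dz": 0, "hand": 1}
    - {"ax": 0, "ay": 0, "az": -0.35, "dx": 0, "dy": 0, "dz": 0, "hand": 1}
    - {"ax": 0, "ay": 0, "az": -0.4, "dx": 0, "dy": 0, "dz": 0, "hand": 1}
    - {"ax": 0, "ay": 0, "az": -0.45, "dx": 0, "dy": 0, "dz": 0, "hand": 1}
    - {"ax": 0, "ay": 0, "az": -0.45, "dx": 0, "dy": 0, "dz": 0, "hand": 1}

```text
clock: 13.3
eef_pos: [514.4, -123.0, 60.9]
tool_rot: [3.14, -0.002, 0.07]
force: [0.0, -0.4, 7.3]
width: 10.8
gripper_force: 60.1
```

```bash
python3 st.py
```

```text
13.3 [ 514.4 -123.    60.9] rot [ 3.14e+00 -2.00e-03  7.00e-02] F [ 0.  -0.4  7.3] T [-0.133  0.126  0.009] w 10.8 60 q7 -0.354
```

Dial ≈ 2.35.

>>> send_rows:
  series:
    - {"ax": 0, "ay": 0, "az": -0.04, "dx": 0, "dy": 0, "dz": 0, "hand": 1}
    - {"ax": 0, "ay": 0, "az": -0.08, "dx": 0, "dy": 0, "dz": 0, "hand": 1}
    - {"ax": 0, "ay": 0, "az": -0.08, "dx": 0, "dy": 0, "dz": 0, "hand": 1}

```text
clock: 13.6
eef_pos: [514.4, -123.1, 60.9]
tool_rot: [3.14, -0.001, 0.149]
force: [-0.8, -0.3, 7.0]
width: 11.0
gripper_force: 60.2
```

```bash
python3 st.py
```

```text
13.6 [ 514.4 -123.1   60.9] rot [ 3.14e+00 -1.00e-03  1.49e-01] F [-0.8 -0.3  7. ] T [-0.149  0.178  0.059] w 11.0 60 q7 -0.289
```

>>> send_rows:
  series:
    - {"ax": 0, "ay": 0, "az": -0.04, "dx": 0, "dy": 0, "dz": 0, "hand": 1}
    - {"ax": 0, "ay": 0, "az": -0.08, "dx": 0, "dy": 0, "dz": 0, "hand": 1}
    - {"ax": 0, "ay": 0, "az": -0.08, "dx": 0, "dy": 0, "dz": 0, "hand": 1}

```text
clock: 13.9
eef_pos: [514.4, -123.1, 60.9]
tool_rot: [3.14, -0.001, 0.229]
force: [0.5, -1.6, 7.2]
width: 10.8
gripper_force: 60.1
```

```bash
python3 st.py
```

```text
13.9 [ 514.4 -123.1   60.9] rot [ 3.14e+00 -1.00e-03  2.29e-01] F [ 0.5 -1.6  7.2] T [-0.183  0.134  0.051] w 10.8 60 q7 -0.224
```

>>> send_rows:
  series:
    - {"ax": 0, "ay": 0, "az": -0.04, "dx": 0, "dy": 0, "dz": 0, "hand": 1}
    - {"ax": 0, "ay": 0, "az": -0.08, "dx": 0, "dy": 0, "dz": 0, "hand": 1}
    - {"ax": 0, "ay": 0, "az": -0.08, "dx": 0, "dy": 0, "dz": 0, "hand": 1}

```text
clock: 14.2
eef_pos: [514.5, -123.2, 60.9]
tool_rot: [3.14, -0.001, 0.309]
force: [-0.0, -0.7, 7.3]
width: 10.8
gripper_force: 60.1
```

```bash
python3 st.py
```

```text
14.2 [ 514.5 -123.2   60.9] rot [ 3.14e+00 -1.00e-03  3.09e-01] F [-0.  -0.7  7.3] T [-0.163  0.114  0.016] w 10.8 60 q7 -0.16
```

Dial ≈ 2.11.

>>> send_rows:
  series:
    - {"ax": 0, "ay": 0, "az": -0.04, "dx": 0, "dy": 0, "dz": 0, "hand": 1}
    - {"ax": 0, "ay": 0, "az": -0.08, "dx": 0, "dy": 0, "dz": 0, "hand": 1}
    - {"ax": 0, "ay": 0, "az": -0.08, "dx": 0, "dy": 0, "dz": 0, "hand": 1}

```text
clock: 14.5
eef_pos: [514.5, -123.3, 60.9]
tool_rot: [3.139, -0.001, 0.389]
force: [-1.2, -1.3, 6.4]
width: 10.8
gripper_force: 60.1
```

```bash
python3 st.py
```

```text
14.5 [ 514.5 -123.3   60.9] rot [ 3.139e+00 -1.000e-03  3.890e-01] F [-1.2 -1.3  6.4] T [-0.228  0.165  0.019] w 10.8 60 q7 -0.097
```

>>> send_rows:
  series:
    - {"ax": 0, "ay": 0, "az": -0.04, "dx": 0, "dy": 0, "dz": 0, "hand": 1}
    - {"ax": 0, "ay": 0, "az": -0.08, "dx": 0, "dy": 0, "dz": 0, "hand": 1}
    - {"ax": 0, "ay": 0, "az": -0.08, "dx": 0, "dy": 0, "dz": 0, "hand": 1}

```text
clock: 14.8
eef_pos: [514.5, -123.3, 60.9]
tool_rot: [3.139, -0.001, 0.469]
force: [-0.9, -1.5, 5.8]
width: 10.6
gripper_force: 60.1
```

```bash
python3 st.py
```

```text
14.8 [ 514.5 -123.3   60.9] rot [ 3.139e+00 -1.000e-03  4.690e-01] F [-0.9 -1.5  5.8] T [-0.235  0.123  0.083] w 10.6 60 q7 -0.034
```

Dial ≈ 1.95.

>>> send_rows:
  series:
    - {"ax": 0, "ay": 0, "az": -0.04, "dx": 0, "dy": 0, "dz": 0, "hand": 1}
    - {"ax": 0, "ay": 0, "az": -0.08, "dx": 0, "dy": 0, "dz": 0, "hand": 1}
    - {"ax": 0, "ay": 0, "az": -0.08, "dx": 0, "dy": 0, "dz": 0, "hand": 1}

```text
clock: 15.1
eef_pos: [514.6, -123.4, 60.9]
tool_rot: [3.139, -0.001, 0.549]
force: [-1.1, -1.4, 7.2]
width: 11.2
gripper_force: 60.1
```

```bash
python3 st.py
```

```text
15.1 [ 514.6 -123.4   60.9] rot [ 3.139e+00 -1.000e-03  5.490e-01] F [-1.1 -1.4  7.2] T [-0.147  0.069  0.038] w 11.2 60 q7 0.028
```

>>> send_rows:
  series:
    - {"ax": 0, "ay": 0, "az": -0.04, "dx": 0, "dy": 0, "dz": 0, "hand": 1}
    - {"ax": 0, "ay": 0, "az": -0.08, "dx": 0, "dy": 0, "dz": 0, "hand": 1}
    - {"ax": 0, "ay": 0, "az": -0.08, "dx": 0, "dy": 0, "dz": 0, "hand": 1}

```text
clock: 15.4
eef_pos: [514.6, -123.4, 60.9]
tool_rot: [3.139, -0.0, 0.629]
force: [-0.3, -1.9, 6.5]
width: 10.8
gripper_force: 60.1
```

```bash
python3 st.py
```

```text
15.4 [ 514.6 -123.4   60.9] rot [ 3.139 -0.     0.629] F [-0.3 -1.9  6.5] T [-0.294  0.059 -0.   ] w 10.8 60 q7 0.09
```

Dial ≈ 1.79.

>>> send_rows:
  series:
    - {"ax": 0, "ay": 0, "az": -0.04, "dx": 0, "dy": 0, "dz": 0, "hand": 1}
    - {"ax": 0, "ay": 0, "az": -0.08, "dx": 0, "dy": 0, "dz": 0, "hand": 1}
    - {"ax": 0, "ay": 0, "az": -0.08, "dx": 0, "dy": 0, "dz": 0, "hand": 1}

```text
clock: 15.7
eef_pos: [514.6, -123.5, 60.9]
tool_rot: [3.139, -0.0, 0.709]
force: [-1.6, -2.3, 6.9]
width: 10.9
gripper_force: 60.0
```

```bash
python3 st.py
```

```text
15.7 [ 514.6 -123.5   60.9] rot [ 3.139 -0.     0.709] F [-1.6 -2.3  6.9] T [-0.278  0.041  0.053] w 10.9 60 q7 0.15
```

>>> send_rows:
  series:
    - {"ax": 0, "ay": 0, "az": -0.04, "dx": 0, "dy": 0, "dz": 0, "hand": 1}
    - {"ax": 0, "ay": 0, "az": -0.08, "dx": 0, "dy": 0, "dz": 0, "hand": 1}
    - {"ax": 0, "ay": 0, "az": -0.08, "dx": 0, "dy": 0, "dz": 0, "hand": 1}

```text
clock: 16.0
eef_pos: [514.7, -123.6, 60.9]
tool_rot: [3.139, 0.0, 0.789]
force: [-0.0, -1.8, 6.2]
width: 11.0
gripper_force: 60.0
```

```bash
python3 st.py
```

```text
16.0 [ 514.7 -123.6   60.9] rot [3.139 0.    0.789] F [-0.  -1.8  6.2] T [-0.295  0.009  0.033] w 11.0 60 q7 0.211
```

>>> send_rows:
  series:
    - {"ax": 0, "ay": 0, "az": -0.04, "dx": 0, "dy": 0, "dz": 0, "hand": 1}
    - {"ax": 0, "ay": 0, "az": -0.08, "dx": 0, "dy": 0, "dz": 0, "hand": 1}
    - {"ax": 0, "ay": 0, "az": -0.08, "dx": 0, "dy": 0, "dz": 0, "hand": 1}

```text
clock: 16.3
eef_pos: [514.7, -123.6, 60.9]
tool_rot: [3.138, 0.0, 0.869]
force: [-0.1, -1.6, 6.7]
width: 11.1
gripper_force: 60.1
```

```bash
python3 st.py
```

```text
16.3 [ 514.7 -123.6   60.9] rot [3.138 0.    0.869] F [-0.1 -1.6  6.7] T [-0.372  0.019 -0.044] w 11.1 60 q7 0.27
```

>>> send_rows:
  series:
    - {"ax": 0, "ay": 0, "az": -0.02, "dx": 0, "dy": 0, "dz": 0, "hand": 1}
    - {"ax": 0, "ay": 0, "az": -0.04, "dx": 0, "dy": 0, "dz": 0, "hand": 1}
    - {"ax": 0, "ay": 0, "az": -0.04, "dx": 0, "dy": 0, "dz": 0, "hand": 1}

```text
clock: 16.6
eef_pos: [514.8, -123.6, 60.9]
tool_rot: [3.138, 0.0, 0.908]
force: [-0.4, -2.2, 6.1]
width: 10.5
gripper_force: 60.1
```

```bash
python3 st.py
```

```text
16.6 [ 514.8 -123.6   60.9] rot [3.138 0.    0.908] F [-0.4 -2.2  6.1] T [-0.325 -0.025 -0.131] w 10.5 60 q7 0.299
```

Rising. One more small turn.

>>> send_rows:
  series:
    - {"ax": 0, "ay": 0, "az": -0.02, "dx": 0, "dy": 0, "dz": 0, "hand": 1}
    - {"ax": 0, "ay": 0, "az": -0.03, "dx": 0, "dy": 0, "dz": 0, "hand": 1}
    - {"ax": 0, "ay": 0, "az": -0.03, "dx": 0, "dy": 0, "dz": 0, "hand": 1}

```text
clock: 16.9
eef_pos: [514.8, -123.6, 60.9]
tool_rot: [3.138, 0.0, 0.937]
force: [-0.4, -2.4, 6.2]
width: 10.6
gripper_force: 60.2
```

```bash
python3 st.py
```

```text
16.9 [ 514.8 -123.6   60.9] rot [3.138 0.    0.937] F [-0.4 -2.4  6.2] T [-0.319  0.002 -0.176] w 10.6 60 q7 0.321
```

Right dial caught near 1.53. Relax, release and go to the bolt.

>>> send_rows:
  series:
    - {"ax": 0, "ay": 0, "az": 0.04, "dx": 0, "dy": 0, "dz": 0, "hand": 1}
    - {"ax": 0, "ay": 0, "az": 0.07, "dx": 0, "dy": 0, "dz": 0, "hand": 1}
    - {"ax": 0, "ay": 0, "az": 0.07, "dx": 0, "dy": 0, "dz": 0, "hand": 0.5}
    - {"ax": 0, "ay": 0, "az": 0.07, "dx": 0, "dy": 0, "dz": 0, "hand": 0.5}
    - {"ax": 0, "ay": 0, "az": 0.07, "dx": 0, "dy": 0, "dz": 0, "hand": 0.5}
    - {"ax": 0, "ay": 0, "az": 0.07, "dx": 0, "dy": 0, "dz": 0, "hand": 0.5}
    - {"ax": 0, "ay": 0, "az": 0.07, "dx": 0, "dy": 0, "dz": -2, "hand": 0.5}
    - {"ax": 0, "ay": 0, "az": 0.07, "dx": 0, "dy": 0, "dz": -5, "hand": 0.5}
    - {"ax": 0, "ay": 0, "az": 0.07, "dx": 0, "dy": 0, "dz": -7, "hand": 0.5}
    - {"ax": 0, "ay": 0, "az": 0.07, "dx": 0, "dy": 0, "dz": -7, "hand": 0.5}

```text
clock: 17.9
eef_pos: [515.4, -122.8, 132.2]
tool_rot: [3.138, -0.002, 0.87]
force: [0.1, -0.2, -0.5]
width: 42.5
gripper_force: 0.0
```

```bash
echo "[514,-122,130,0.87]">cmd.json; python3 st.py; python3 mv.py 462.5,-69.7,130,0.171
```

```text
17.9 [ 515.4 -122.8  132.2] rot [ 3.138e+00 -2.000e-03  8.700e-01] F [ 0.1 -0.2 -0.5] T [-0.015 -0.028  0.062] w 42.5 0 q7 0.173
{'dx': 0.68, 'dy': -7.31, 'dz': 0.0, 'az': 0.699}
```

>>> send_rows:
  series:
    - {"ax": 0, "ay": 0, "az": 0.12, "dx": 0.1, "dy": -1.5, "dz": 0, "hand": 0.5}
    - {"ax": 0, "ay": 0, "az": 0.24, "dx": 0.2, "dy": -3, "dz": 0, "hand": 0.5}
    - {"ax": 0, "ay": 0, "az": 0.36, "dx": 0.4, "dy": -4.5, "dz": 0, "hand": 0.5}
    - {"ax": 0, "ay": 0, "az": 0.48, "dx": 0.6, "dy": -6, "dz": 0, "hand": 0.5}
    - {"ax": 0, "ay": 0, "az": 0.6, "dx": 0.68, "dy": -7.31, "dz": 0, "hand": 0.5}
    - {"ax": 0, "ay": 0, "az": 0.699, "dx": 0.68, "dy": -7.31, "dz": 0, "hand": 0.5}
    - {"ax": 0, "ay": 0, "az": 0.699, "dx": 0.68, "dy": -7.31, "dz": 0, "hand": 0.5}
    - {"ax": 0, "ay": 0, "az": 0.699, "dx": 0.68, "dy": -7.31, "dz": 0, "hand": 0.5}

```text
clock: 18.7
eef_pos: [462.3, -69.8, 129.5]
tool_rot: [3.141, 0.001, 0.173]
force: [-0.5, 0.2, -0.1]
width: 42.7
gripper_force: 0.0
```

```bash
python3 st.py
python3 - <<'E'
from h import *
a=get_image("top")["pixels"][150:280,200:370]; b=get_image("side")["pixels"][160:290,195:335]
a=cv2.resize(a,None,fx=3,fy=3,interpolation=2);b=cv2.resize(b,(420,a.shape[0]),interpolation=2)
cv2.imwrite("pics/m3.png",cv2.resize(np.hstack([a,b]),(800,335))[:,:,::-1])
E
```

```text
18.7 [462.3 -69.8 129.5] rot [3.141e+00 1.000e-03 1.730e-01] F [-0.5  0.2 -0.1] T [ 0.003 -0.01   0.007] w 42.7 0 q7 -0.376
```

View pics/m3.png

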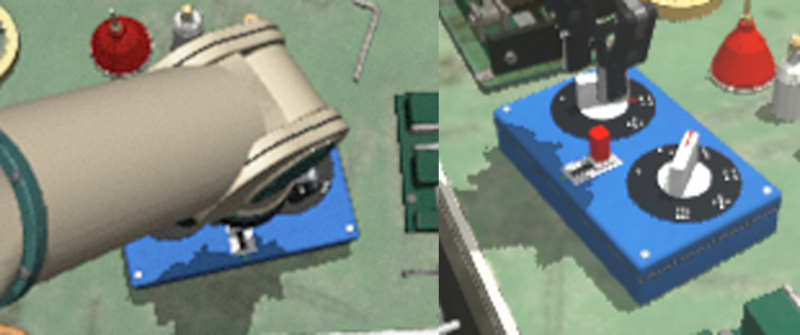

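In the side view the right pointer is now at 3 (690,135), and the gripper hangs above the red handle at (600,143). Descend and grip.

>>> send_rows:
  series:
    - {"ax": 0, "ay": 0, "az": 0, "dx": 0, "dy": 0, "dz": 2.5, "hand": 0.5}
    - {"ax": 0, "ay": 0, "az": 0, "dx": 0, "dy": 0, "dz": 4.5, "hand": 0.5}
    - {"ax": 0, "ay": 0, "az": 0, "dx": 0, "dy": 0, "dz": 6, "hand": 0.5}
    - {"ax": 0, "ay": 0, "az": 0, "dx": 0, "dy": 0, "dz": 7.1, "hand": 0.5}
    - {"ax": 0, "ay": 0, "az": 0, "dx": 0, "dy": 0, "dz": 7.1, "hand": 0.6}
    - {"ax": 0, "ay": 0, "az": 0, "dx": 0, "dy": 0, "dz": 7.1, "hand": 0.7}
    - {"ax": 0, "ay": 0, "az": 0, "dx": 0, "dy": 0, "dz": 7.1, "hand": 0.8}
    - {"ax": 0, "ay": 0, "az": 0, "dx": 0, "dy": 0, "dz": 7.1, "hand": 1}
    - {"ax": 0, "ay": 0, "az": 0, "dx": 0, "dy": 0, "dz": 7.1, "hand": 1}
    - {"ax": 0, "ay": 0, "az": 0, "dx": 0, "dy": 0, "dz": 7.1, "hand": 1}

```text
clock: 19.8
eef_pos: [463.0, -70.9, 59.8]
tool_rot: [3.139, -0.002, 0.17]
force: [-0.1, -3.9, 6.5]
width: 12.7
gripper_force: 59.1
```

```bash
python3 st.py
```

```text
19.8 [463.  -70.9  59.8] rot [ 3.139e+00 -2.000e-03  1.700e-01] F [-0.1 -3.9  6.5] T [-0.592  0.166  0.001] w 12.7 59 q7 -0.25
```

Pull 4 mm slowly and check the force.

>>> send_rows:
  series:
    - {"ax": 0, "ay": 0, "az": 0, "dx": -0.1, "dy": 0, "dz": 0, "hand": 1}
    - {"ax": 0, "ay": 0, "az": 0, "dx": -0.2, "dy": 0, "dz": 0, "hand": 1}
    - {"ax": 0, "ay": 0, "az": 0, "dx": -0.3, "dy": 0, "dz": 0, "hand": 1}
    - {"ax": 0, "ay": 0, "az": 0, "dx": -0.4, "dy": 0, "dz": 0, "hand": 1}
    - {"ax": 0, "ay": 0, "az": 0, "dx": -0.4, "dy": 0, "dz": 0, "hand": 1}

```text
clock: 20.3
eef_pos: [460.4, -71.4, 59.8]
tool_rot: [3.139, -0.003, 0.171]
force: [3.4, -3.7, 6.7]
width: 12.9
gripper_force: 59.1
```

```bash
python3 st.py
```

```text
20.3 [460.4 -71.4  59.8] rot [ 3.139e+00 -3.000e-03  1.710e-01] F [ 3.4 -3.7  6.7] T [-0.538 -0.733  0.016] w 12.9 59 q7 -0.244
```

>>> send_rows:
  series:
    - {"ax": 0, "ay": 0, "az": 0, "dx": -0.1, "dy": 0, "dz": 0, "hand": 1}
    - {"ax": 0, "ay": 0, "az": 0, "dx": -0.2, "dy": 0, "dz": 0, "hand": 1}
    - {"ax": 0, "ay": 0, "az": 0, "dx": -0.3, "dy": 0, "dz": 0, "hand": 1}
    - {"ax": 0, "ay": 0, "az": 0, "dx": -0.4, "dy": 0, "dz": 0, "hand": 1}
    - {"ax": 0, "ay": 0, "az": 0, "dx": -0.4, "dy": 0, "dz": 0, "hand": 1}

```text
clock: 20.8
eef_pos: [456.4, -72.0, 59.7]
tool_rot: [3.139, -0.003, 0.17]
force: [3.7, -3.0, 6.2]
width: 12.7
gripper_force: 59.1
```

```bash
python3 st.py
```

```text
20.8 [456.4 -72.   59.7] rot [ 3.139e+00 -3.000e-03  1.700e-01] F [ 3.7 -3.   6.2] T [-0.561 -0.714 -0.058] w 12.7 59 q7 -0.237
```

Force is constant at about 3.5 N, so the bolt is free.

>>> send_rows:
  series:
    - {"ax": 0, "ay": 0, "az": 0, "dx": -0.15, "dy": 0, "dz": 0, "hand": 1}
    - {"ax": 0, "ay": 0, "az": 0, "dx": -0.3, "dy": 0, "dz": 0, "hand": 1}
    - {"ax": 0, "ay": 0, "az": 0, "dx": -0.4, "dy": 0, "dz": 0, "hand": 1}
    - {"ax": 0, "ay": 0, "az": 0, "dx": -0.5, "dy": 0, "dz": 0, "hand": 1}
    - {"ax": 0, "ay": 0, "az": 0, "dx": -0.5, "dy": 0, "dz": 0, "hand": 1}

```text
clock: 21.3
eef_pos: [451.5, -72.9, 59.7]
tool_rot: [3.139, -0.003, 0.171]
force: [3.5, -3.9, 6.7]
width: 12.6
gripper_force: 59.1
```

>>> send_rows:
  series:
    - {"ax": 0, "ay": 0, "az": 0, "dx": -0.15, "dy": 0, "dz": 0, "hand": 1}
    - {"ax": 0, "ay": 0, "az": 0, "dx": -0.3, "dy": 0, "dz": 0, "hand": 1}
    - {"ax": 0, "ay": 0, "az": 0, "dx": -0.4, "dy": 0, "dz": 0, "hand": 1}
    - {"ax": 0, "ay": 0, "az": 0, "dx": -0.5, "dy": 0, "dz": 0, "hand": 1}
    - {"ax": 0, "ay": 0, "az": 0, "dx": -0.5, "dy": 0, "dz": 0, "hand": 1}

```text
clock: 21.8
eef_pos: [446.6, -73.8, 59.7]
tool_rot: [3.139, -0.003, 0.17]
force: [3.5, -2.8, 6.1]
width: 12.8
gripper_force: 59.2
```

Travel is now about 16.6 mm. A little further to the stop.

>>> send_rows:
  series:
    - {"ax": 0, "ay": 0, "az": 0, "dx": -0.1, "dy": 0, "dz": 0, "hand": 1}
    - {"ax": 0, "ay": 0, "az": 0, "dx": -0.15, "dy": 0, "dz": 0, "hand": 1}
    - {"ax": 0, "ay": 0, "az": 0, "dx": -0.2, "dy": 0, "dz": 0, "hand": 1}
    - {"ax": 0, "ay": 0, "az": 0, "dx": -0.2, "dy": 0, "dz": 0, "hand": 1}

```text
clock: 22.2
eef_pos: [445.2, -74.0, 59.7]
tool_rot: [3.139, -0.004, 0.171]
force: [4.3, -2.9, 4.8]
width: 12.5
gripper_force: 59.1
```

>>> send_rows:
  series:
    - {"ax": 0, "ay": 0, "az": 0, "dx": 0, "dy": 0, "dz": 0, "hand": 0.5}
    - {"ax": 0, "ay": 0, "az": 0, "dx": 0, "dy": 0, "dz": 0, "hand": 0.5}
    - {"ax": 0, "ay": 0, "az": 0, "dx": 0, "dy": 0, "dz": 0, "hand": 0.5}
    - {"ax": 0, "ay": 0, "az": 0, "dx": 0, "dy": 0, "dz": 0, "hand": 0.5}
    - {"ax": 0, "ay": 0, "az": 0, "dx": 0, "dy": 0, "dz": -2, "hand": 0.5}
    - {"ax": 0, "ay": 0, "az": 0, "dx": 0, "dy": 0, "dz": -5, "hand": 0.5}
    - {"ax": 0, "ay": 0, "az": 0, "dx": 0, "dy": 0, "dz": -9, "hand": 0.5}
    - {"ax": 0, "ay": 0, "az": 0, "dx": 0, "dy": 0, "dz": -12, "hand": 0.5}
    - {"ax": 0, "ay": 0, "az": 0, "dx": 0, "dy": 0, "dz": -12, "hand": 0.5}
    - {"ax": 0, "ay": 0, "az": 0, "dx": 0, "dy": 0, "dz": -12, "hand": 0.5}

```text
clock: 23.2
eef_pos: [442.6, -72.5, 179.0]
tool_rot: [-3.141, -0.0, 0.172]
force: [-0.3, -0.4, -0.1]
width: 42.8
gripper_force: 0.0
```

```bash
python3 st.py
python3 - <<'E'
from h import *
s=get_image("side"); im=s["pixels"]; hsv=cv2.cvtColor(im,cv2.COLOR_RGB2HSV)
b=cv2.resize(im[160:290,195:335],None,fx=4,fy=4,interpolation=2)
cv2.imwrite("pics/m4.png",b[:,:,::-1])
c=np.array([492.3,-64.5]);yaw=.171
for t in(0,18):
    x=-30-t; print(t,[((proj(s,[c[0]+x*np.cos(yaw),c[1]+x*np.sin(yaw),z])-[195,160]+.5)*4).round() for z in(84,55)])
E
```

```text
23.2 [442.6 -72.5 179. ] rot [-3.141 -0.     0.172] F [-0.3 -0.4 -0.1] T [ 0.015 -0.036 -0.075] w 42.8 0 q7 -0.493
0 [array([249., 203.]), array([251., 245.])]
18 [array([220., 216.]), array([223., 258.])]
```

View pics/m4.png

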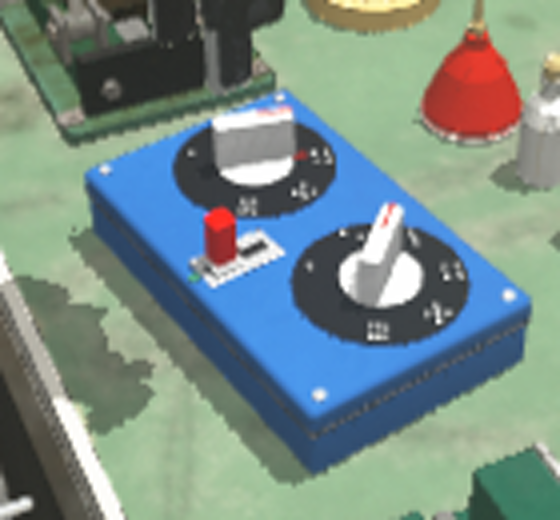

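The handle top is at (220,215), which matches the fully drawn prediction of (220,216). The slot is open behind it, the dials are at 4 and 3, and the gripper is clear.

```bash
python3 -c "from cell import *; print(finish_job())"
```

```text
the job is handed in; nothing more can be done
None
```

The lock is open and the job is handed in: both dials are caught (left near 4, right near 3), the bolt is drawn its full 18 mm by the arm's travel and the last picture, the gripper is clear, and I have not seen a verdict.

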